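# Fish the long dusting brush out of a short drawer and hold it over the open movement

### The arm

A 7-joint arm with a two-finger parallel gripper is mounted at the origin on a cart in front of the work surface, level with it; the furniture and walls round the work are solid. World frame = base frame: x ahead of the robot, y to its left, z up, the work surface at z = 0. Lengths are in m, angles in rad, forces in N, time in s.
With the tool pointing down it reaches from about 0.35 to 0.9 m from the base axis. Payload 8.1 kg.
Tool frame: the origin (TCP) lies at the very end of the fingers, on their centre line; the grasp point (between the pads) lies 19 mm behind it; z points along the fingers, y is the line along which they close (so a half turn about z gives the same grasp; the last joint's range is limited). The gripper opens to 92 mm and grips with 3 to 60 N. Pads are 19 mm wide; open, the fingers measure 130 mm over their backs; the gripper's body (75 mm by 190 mm) begins 47 mm behind the grasp point.
Start: joints at [-1.282, 0.434, 0.025, 1.573, -0.012, 1.134, -0.075], TCP at [0.239, 0.578, 0.227] pointing down, gripper open.
Joint ranges: [-2.62, 2.62], [-0.44, 2.09], [-1.27, 1.32], [0.08, 2.57], [-1.32, 4.46], [0.12, 2], [-2.74, 2.74]. Speed limits (rad/s): [2.22, 2.22, 3.01, 3.01, 3.14, 3.14, 3.14].

### API

Orientations are given as a rotation vector (axis times angle).
In Python, from cell import arm gives the robot as it stands.
- The arm moves only by the tool jog_arm, never from a script. Its argument "rows" is a list of rows, each a list of 3 entries, a list of its own where there are three numbers: the shift along the world's x, y, z in cm, then the turn, a rotation vector about the world's x, y, z in degrees, then the opening, from 0 (shut) to 1 (fully open). A call has 1 to 8 rows; each row is the pose to reach, as a shift and turn from the pose commanded when the call began; what a row does not reach only later rows make up. A row lasts 1/8 s, in which the tool goes at most 62.5 mm and 10.7 degrees, less where a joint would pass 70% of its speed; a pose out of reach is approached as far as the arm can. A call with a gripper value outside its range is refused whole. The fingers move at their own pace and stop on an object; "newtons" is the grip in N (left out, the last holds). Time passes only in rows, so rows that repeat a pose let the fingers close. It gives the time, the measured TCP pose, the force, the opening and the grip force at its end, in the units of the state.
- arm.observe(): the state, without advancing time (a new reading comes with each control period).
- arm.get_image(name): name is "side" or "top"; returns a dict with "img" (480x640x3 uint8, red, green, blue), "depth" (480x640 float32, m along the optical axis (not along the pixel's ray), 0 where there is no reading), "fx", "fy", "cx", "cy" (pixels), "rvec" (rotation vector, rad) and "tvec" (3), from world to camera coordinates, as OpenCV has them. Camera axes: x right, y down, z forward; pixel columns grow to the right and rows downward; lengths in m; the calibration is good to about 2 mm. A picture is of the moment at which its call begins.
- arm.sign_off(): hands the job in; it is judged then, once.
The state is a dict: "clock": time; "joints": joint angles; "dq": joint speeds; "joint_efforts": joint torques, N m; "position": TCP position; "ee_rot": TCP orientation; "force": force on the tool from outside, world axes, zero at the start; "ft_torque": the same for the moment, N m; "width": opening from 0.0 (shut) to 1.0 (fully open); "gripper_force": force on a finger pad.
Only numpy, scipy, OpenCV 4.12 (cv2) and the standard library are available. Lean on these libraries where they do the work, as an engineer would, in place of code of your own. Each camera call takes 0.05 s, during which the arm holds its last target. There are 200 camera calls.

### The job

The watch movement on the uncovered mint tray is to be dusted, and the brush lies in the half-open middle drawer of the wooden riser on your right: pull that drawer out to its stop and leave it out. The brush is longer than the opening, so do not force it: tip its handle end up over the drawer front and draw it out slantwise. Finish while still holding it in the gripper, steady, with its bristle end a few centimetres above the uncovered tray and touching nothing; leave the trays, the bare movement and the clear domes undisturbed.

Things in the scene. Friction and masses are not known exactly. Their poses are not given: they have to be found in the camera images.
- tool_riser: Low brown wooden riser, fixed on the bench to the robot's right, its drawers facing the robot, 212 deep x 440 wide x 70 mm high, three drawers side by side with small brass knobs; only the middle drawer moves. Origin: centre of its underside; x points to its back, y to its left seen from the front, z up. Carcass front at x = -94 mm; the 8 mm top board (z = 62 to 70 mm) reaches back from there.
- tool_riser_drawer1 (a joint): Opening of the middle drawer in m: 0 shut, 0.105 out at its stop; part-way out at the start. Slides to the riser's -x with about 1 N friction and stays where left. Inside: 124 mm wide, 171 mm long, floor at z = 12 mm, side walls to z = 49 mm. The front's inner face is at riser x = -85 mm minus the opening, so at the stop the clear gap to the top board is 96 mm.
- drawer_front (a point): Middle of the top edge of the middle drawer's front board, which moves with it: board 8 mm thick (this point is mid-thickness), 136 mm wide, from z = 9 to 61 mm. Axes as the riser's.
- drawer_knob (a point): Middle of the brass knob of the middle drawer: 12 mm thick, 13 mm long, standing out from the front board towards -x of the riser, axis at z = 35 mm.
- dust_brush: Dusting brush, 134 mm long, 10 x 10 mm thick, 14 g: light brown wooden handle, pale ferrule and bristles at one end; stiff throughout. It lies on the floor of the middle drawer, roughly along the drawer, handle end to the front, bristle end to the back under the riser's top. Origin: middle of its underside; its y axis runs along it towards the handle end, z up. Handle from y = +67 to about -20 mm.
- brush_tip (a point): Bristle end of the brush: on its axis, 67 mm from the middle (y = -67 mm, 5 mm above the underside).
- brush_end (a point): Handle end of the brush: on its axis, 67 mm from the middle on the other side (y = +67 mm).
- open_tray: The uncovered round mint-green tray, 125 mm across, top face at 18 mm, loose on the bench, left of the blue vice, either nearer the robot or farther back; a bare watch movement lies on it. Origin: centre of its underside.
- open_movement: Bare brass-coloured watch movement, a disc 28 mm across and 5 mm high with two red stones, lying loose near the middle of the uncovered tray. Origin: centre of its underside.
- covered_tray: The other mint tray, 128 mm across, with a movement under a clear dust dome; fixed, in the other of these two places. Origin: centre of its underside. Not the one to dust.
- cover_dome: Clear dust dome with a white knob, loose on the covered tray, 106 mm across and 83 mm high (top of its knob 101 mm above the bench). Origin: centre of its underside.
- bench_vice: Small blue bench vice, fixed on the bench between the robot and the farther tray place, 133 x 78 mm on the bench and 72 mm high; not used. Origin: centre of its underside.
- spare_dome: Clear dust dome with a mint knob, 104 mm across and 82 mm high, that was lifted off the uncovered tray and stands fixed on the bench behind the middle. Origin: centre of its underside.
- handpiece_tips (a point): Lowest tip of two white pointed handpieces that hang fixed over the middle of the bench, about 200 mm above it; they and the black arc that carries them rise from here backwards (+x) and to the right to 450 mm height. Solid: pass them on the robot's side (40 mm or more nearer the robot) when crossing from left to right.
Mind the look-alikes: they are no part of the job. Leave any red look-alike of the open_tray alone.

How it is judged:
On the way, in this order (a step that is already met when the one before it is completed fails the run):
1. the middle drawer is pulled out to its stop (100 mm or more), the brush still lying in it (value of joint tool_riser_drawer1 above 0.1 m and height (world z) of each of brush_end, brush_tip below 0.04 m), for 0.1 s.
2. the brush is out: held in the gripper, the whole of it higher than the riser's top, touching neither riser nor drawer (contact force between the fingers and dust_brush above 0.5 N and height (world z) of each of brush_end, brush_tip above 0.078 m and contact force between dust_brush and tool_riser below 0.02 N), for 0.1 s.
At the end, for the whole second after the job is handed in: Held in the gripper, at rest, touching nothing else: bristle end within 55 mm of the uncovered tray's centre seen from above and 10 to 100 mm above its top face, handle end 30 mm or more above the bench; that tray flat and still, the drawer still open 60 mm or more (contact force between the fingers and dust_brush above 0.5 N and horizontal distance between brush_tip and open_tray below 0.055 m and z of brush_tip in the frame of open_tray between 0.028 and 0.12 m and height (world z) of brush_end above 0.03 m and linear speed of dust_brush below 0.03 m/s and angular speed of dust_brush below 0.3 rad/s and contact force between dust_brush and tool_riser below 0.02 N and contact force between dust_brush and open_tray below 0.02 N and contact force between dust_brush and open_movement below 0.02 N and contact force between dust_brush and covered_tray below 0.02 N and contact force between dust_brush and cover_dome below 0.02 N and contact force between dust_brush and spare_dome below 0.02 N and contact force between dust_brush and bench_vice below 0.02 N and angle between open_tray's own z axis and vertical below 0.05 rad and linear speed of open_tray below 0.01 m/s and value of joint tool_riser_drawer1 above 0.06 m); the arm keeps its last pose, push and grip.
It fails at once if the brush is forced: pressed against the riser or its drawer with more than 20 N (contact force between dust_brush and tool_riser above 20 N).
It fails at once if the bare movement or its tray is disturbed (moved more than 10 mm) (distance of any of open_movement, open_tray from where it was at the start of the episode above 0.01 m).
It fails at once if the dust dome of the covered tray is knocked (moved more than 15 mm or tipped) (distance of cover_dome from where it was at the start of the episode above 0.015 m or angle between cover_dome's own z axis and vertical above 0.2 rad).
It also fails if it takes over 54 s, if anything falls off the work surface, if the arm or the gripper's body presses on something with over 40 N, if the wrist force passes 120 N, or if a joint passes its speed limit or range.

## Working session

There is one attempt and no reset: what is moved stays moved. The work goes in short steps, Python scripts to look and compute and a tool call to move; the robot and the scene stay as the last step left them, time stands still between calls to the robot, and variables do not carry over. Pictures are saved under pics/ and viewed, at most 10 in all, crops included, and the job is handed in when it is done.

Besides the shell and the picture viewer there is one more tool, called after "Emit:" by a JSON object that holds its "name" and its "arguments", one argument or row to a line. jog_arm: Moves the arm, as the interface text tells. Its arguments: {"type":"object","properties":{"rows":{"type":"array","items":{"type":"array"}},"newtons":{"type":"number"}},"required":["rows"]}

```bash
ls; mkdir -p pics; cat > h.py <<'E'
import numpy as np, cv2, pickle
from cell import arm
def grab(n):
    d=arm.get_image(n); pickle.dump(d,open(f'{n}.pkl','wb'))
    return d
def load(n): return pickle.load(open(f'{n}.pkl','rb'))
def save(name,img): cv2.imwrite('pics/'+name,img[...,::-1])
def ray(d,u,v):
    R,_=cv2.Rodrigues(np.array(d['rvec'],float)); t=np.array(d['tvec'],float).ravel()
    return -R.T@t, R.T@np.array([(u-d['cx'])/d['fx'],(v-d['cy'])/d['fy'],1.])
def onz(d,u,v,z):
    o,r=ray(d,u,v); return o+r*(z-o[2])/r[2]
def dep(d,u,v):
    o,r=ray(d,u,v); return o+r*d['depth'][int(v),int(u)]
def proj(d,p):
    q,_=cv2.projectPoints(np.array([p],float),np.array(d['rvec'],float),np.array(d['tvec'],float),np.array([[d['fx'],0,d['cx']],[0,d['fy'],d['cy']],[0,0,1.]]),None); return q.ravel()
E
python3 - <<'E'
from h import *
print(arm.observe())
for n in('top','side'):
    d=grab(n); save(n+'0.png',d['img']); print(n,ray(d,320,240),d['fx'])
E
```

```text
pics
{'clock': 0.0, 'joints': array([-1.28161311,  0.43516566,  0.02493422,  1.57410571, -0.01160482,
        1.13397731, -0.0750657 ]), 'dq': array([ 1.96833176e-06,  5.23199041e-04,  9.44293831e-04,  5.11151787e-04,
        6.13955949e-04,  2.36783651e-03, -5.31147481e-04]), 'joint_efforts': array([ 1.58648472e-04, -6.67870831e+01,  9.84844677e-01, -3.14451027e+01,
       -6.06913283e-02,  4.31149034e-02,  1.78792420e-04]), 'position': array([0.23848434, 0.57716072, 0.22597679]), 'ee_rot': array([-6.11451996e-01, -3.08133051e+00,  2.35702288e-03]), 'force': array([-0.91886774, -0.15624068, -0.16959507]), 'ft_torque': array([-0.02644478, -0.00931692,  0.05797334]), 'gripper_force': 0.0, 'width': 1.0007033877356122}
top (array([ 0.43828143, -0.02619507,  1.32798528]), array([ 0.09915812,  0.01790217, -0.9949248 ])) 487.8095732606017
side (array([ 1.40672814, -0.11646695,  0.85497674]), array([-0.76570007,  0.10637252, -0.63434462])) 498.83425297831104
```

View pics/top0.png

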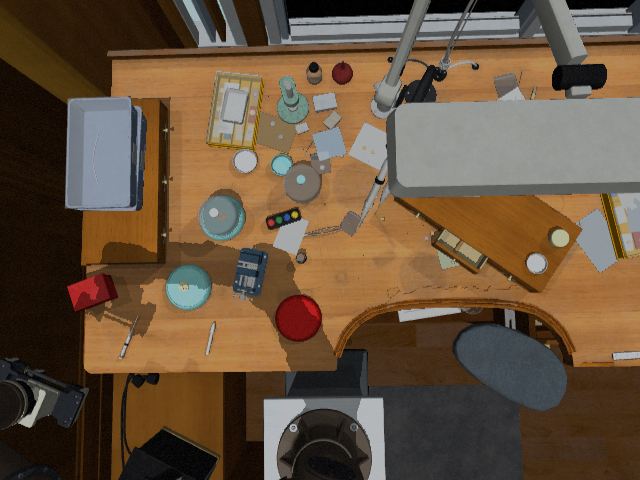

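View pics/side0.png

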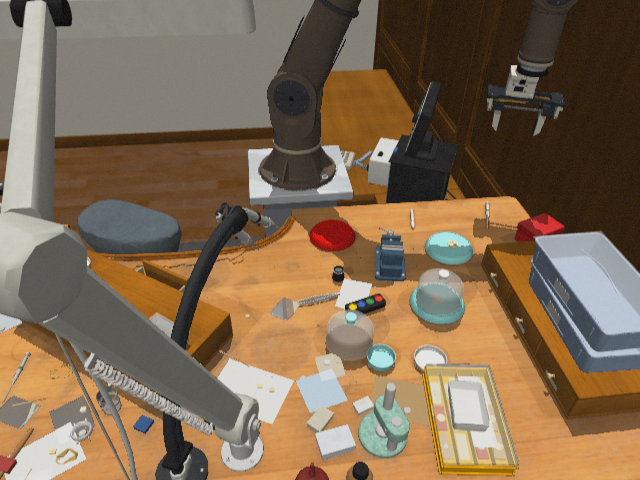

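The top view shows the uncovered mint tray at (188,288) and the covered one at (222,216). The red look-alike is at (298,318). The riser runs from about (395,200) to (580,235), with its half-open drawer near (460,250). Candidates for the tray are mint (188,288), domed mint (222,216), red (298,318) and a small cyan dish (281,164); I choose (188,288). Next I'll take one close crop of the drawer and tray.

```bash
python3 - <<'E'
from h import *
d=load('top')
a=cv2.resize(d['img'][190:300,380:590],(800,420),interpolation=cv2.INTER_CUBIC)
b=cv2.resize(d['img'][255:320,150:280],(360,180),interpolation=cv2.INTER_CUBIC)
c=np.zeros((600,800,3),np.uint8); c[:420]=a; c[420:,:360]=b
save('crop.png',c)
m=cv2.inRange(cv2.cvtColor(d['img'],cv2.COLOR_RGB2HSV),(75,50,60),(100,255,255)); m[:250]=0;m[320:]=0
n,l,s,ct=cv2.connectedComponentsWithStats(m); i=1+s[1:,4].argmax(); print(s[i],ct[i],onz(d,*ct[i],.018))
x,y,w,h=s[i][:4]; print(onz(d,x+w/2,y+h/2,.018))
for p in[(400,200),(530,285),(580,235),(490,230),(460,250),(515,150),(515,190)]: print(p,dep(d,*p))
E
```

```text
[ 166  264   45   46 1529] [188.28253761 286.72400262] [0.4495945  0.35415579 0.018     ]
[0.44884458 0.35355983 0.018     ]
(400, 200) [ 0.66924311 -0.21794922  0.04130032]
(530, 285) [ 0.4380731  -0.53569329  0.06851101]
(580, 235) [ 0.57048497 -0.70714092 -0.00358382]
(490, 230) [ 0.58062564 -0.44136652  0.07115232]
(460, 250) [ 0.53478129 -0.37770299  0.01369223]
(515, 150) [ 0.61849401 -0.27810146  0.6831583 ]
(515, 190) [ 0.56819663 -0.28301458  0.66227928]
```

View pics/crop.png

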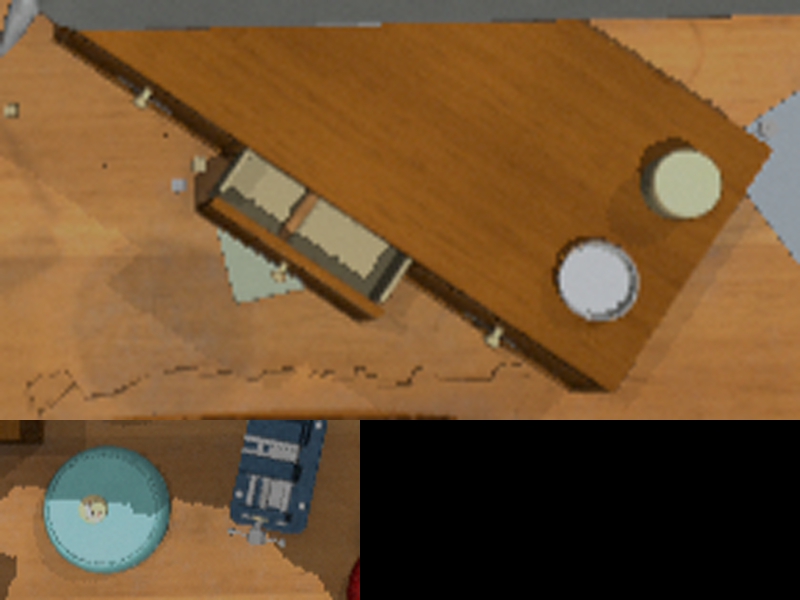

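The crop shows the open drawer with the brush's brown handle at crop (300,212), which is px (459,246). The knob is at crop (280,272), px (453,261). The mint tray has a bare brass movement on it, so the choice is confirmed.

```bash
python3 - <<'E'
from h import *
d=load('top')
P=lambda c,z:onz(d,380+(c[0]+.5)/3.81-.5,190+(c[1]+.5)/3.81-.5,z)
fl=P((60,30),.07);fr=P((607,388),.07);br=P((770,150),.07)
print(fl,fr,br,np.linalg.norm(fl-fr),np.linalg.norm(br-fr))
y=(fl-fr)[:2];y/=np.linalg.norm(y);x=np.array([y[1],-y[0]]);print('yaw',np.degrees(np.arctan2(x[1],x[0])),'x',x,'y',y)
mid=(fl+fr)[:2]/2; O=mid+.094*x; print('origin',O)
R=np.array([x,y])
f=lambda n,p:print(n,p,'riser',R@(p[:2]-O))
f('knob',P((280,272),.035));f('front top L',P((197,208),.061));f('front top R',P((365,318),.061));f('fl in',P((215,195),.061))
f('brush h',P((291,230),.022));f('brush far',P((314,196),.022));f('knobL',P((143,97),.035));f('knobR',P((494,336),.035))
for c in [(100,300),(40,240)]:pass
print('lamp');
for p in [(392,100),(392,190),(636,190),(450,192)]:print(dep(d,*p))
s=load('side')
print('side px brush',proj(s,[.52,-.36,.02]))
hs=cv2.cvtColor(d['img'],cv2.COLOR_RGB2HSV)
for px in [(457,249),(461,243)]:print(hs[px[1],px[0]])
E
```

```text
[ 0.67093771 -0.20191315  0.07      ] [ 0.42135307 -0.55655875  0.07      ] [ 0.57853999 -0.6749845   0.07      ] 0.43366576347199004 0.1968054535306197
yaw -35.13626888225024 x [ 0.81778557 -0.57552303] y [0.57552303 0.81778557]
origin [ 0.62301723 -0.43333511]
knob [ 0.50446596 -0.35265411  0.035     ] riser [-0.1433833  -0.00224923]
front top L [ 0.54775962 -0.29194419  0.061     ] riser [-0.14291833  0.07231497]
front top R [ 0.47099872 -0.40168757  0.061     ] riser [-0.14253244 -0.06160925]
fl in [ 0.55640152 -0.30449554  0.061     ] riser [-0.12862751  0.06702427]
brush h [ 0.53438115 -0.36491434  0.022     ] riser [-0.11186304  0.00494141]
brush far [ 0.55795391 -0.38202113  0.022     ] riser [-0.08274023  0.00451839]
knobL [ 0.62864469 -0.26302831  0.035     ] riser [-0.09341344  0.14251317]
knobR [ 0.45771944 -0.49673365  0.035     ] riser [-0.09869083 -0.1469791 ]
lamp
[ 0.91076003 -0.19358714  0.12861435]
[ 0.57431931 -0.11642228  0.65075235]
[ 0.56678549 -0.45396629  0.65021378]
[ 0.56792091 -0.19497204  0.65964607]
side px brush [166.03547862 283.32354409]
[ 15 138 151]
[ 16 153 150]
```

```bash
python3 - <<'E'
from h import *
d=load('top')
for p in [(358,226),(361,222),(364,216),(368,206),(372,198),(376,190),(380,180),(384,165)]:print(p,dep(d,*p))
x=np.array([.8178,-.5755]);y=np.array([.5755,.8178]);O=np.array([.623,-.4333])-.002*y
p=arm.observe()['position']
k=O-(.0995+.048+.005)*x; print('knob grasp',k,(k-p[:2])*100)
E
```

```text
(358, 226) [ 0.57996478 -0.09408072  0.21328029]
(361, 222) [ 0.61806917 -0.11562124 -0.00089571]
(364, 216) [ 0.59854107 -0.10630228  0.2426718 ]
(368, 206) [ 0.61651836 -0.11366814  0.26946311]
(372, 198) [ 0.63157975 -0.12168093  0.28300764]
(376, 190) [ 0.64560614 -0.12916771  0.29970312]
(380, 180) [ 0.66395597 -0.1367883   0.31391688]
(384, 165) [ 0.68909798 -0.14297486  0.34119026]
knob grasp [ 0.4971345  -0.34717185] [ 25.85827673 -92.43502668]
```

Emit:
{"name": "jog_arm", "arguments": {
  "rows": [
    [[3,-6,0],[0,0,0],0.5],
    [[6,-12,2],[0,0,0],0.5],
    [[9,-18,4],[0,0,0],0.5],
    [[12,-24,4],[0,0,-3],0.5],
    [[14,-30,4],[0,0,-6],0.5],
    [[15,-36,4],[0,0,-9],0.5],
    [[15.5,-42,4],[0,0,-12.6],0.5],
    [[16,-48,4],[0,0,-12.6],0.5]
  ]
}}

```text
clock: 1.1
position: [0.397, 0.1126, 0.2667]
ee_rot: [0.948, 2.995, 0.0]
force: [0.6, -0.8, 0.1]
width: 0.497
gripper_force: 0.0
```

Emit:
{"name": "jog_arm", "arguments": {
  "rows": [
    [[0,-6,0],[0,0,0],0.5],
    [[0,-12,0],[0,0,0],0.5],
    [[0,-18,0],[0,0,0],0.5],
    [[1,-24,0],[0,0,0],0.5],
    [[3,-30,-2],[0,0,0],0.5],
    [[6,-35,-4],[0,0,0],0.5],
    [[8,-40,-8],[0,0,0],0.5],
    [[9.8,-44.4,-12],[0,0,0],0.5]
  ]
}}

```text
clock: 2.1
position: [0.494, -0.3259, 0.1497]
ee_rot: [0.945, 2.996, -0.0]
force: [1.6, 0.4, 0.1]
width: 0.499
gripper_force: 0.0
```

Emit:
{"name": "jog_arm", "arguments": {
  "rows": [
    [[0,0,0],[0,0,0],0.5],
    [[0,0,0],[0,0,0],0.5],
    [[0,0,0],[0,0,0],0.5]
  ]
}}

```text
clock: 2.48
position: [0.4937, -0.3233, 0.1524]
ee_rot: [0.943, 2.995, 0.001]
force: [0.5, -0.1, 0.8]
width: 0.502
gripper_force: 0.0
```

```bash
python3 - <<'E'
from h import *
from scipy.spatial.transform import Rotation as Ro
s=arm.observe();print(s['clock'],s['position'],s['joints'].round(2));R=Ro.from_rotvec(s['ee_rot']).as_matrix();print(R.round(3))
d=grab('top');t=grab('side')
a=cv2.resize(d['img'][190:310,390:550],(800,600),interpolation=cv2.INTER_CUBIC);save('c2.png',a)
E
```

```text
2.475 [ 0.49366232 -0.32325907  0.15240164] [ 0.04  0.5   0.65  1.79 -0.37  0.97  1.8 ]
[[-0.819  0.573  0.002]
 [ 0.573  0.819  0.   ]
 [-0.001  0.001 -1.   ]]
```

View pics/c2.png

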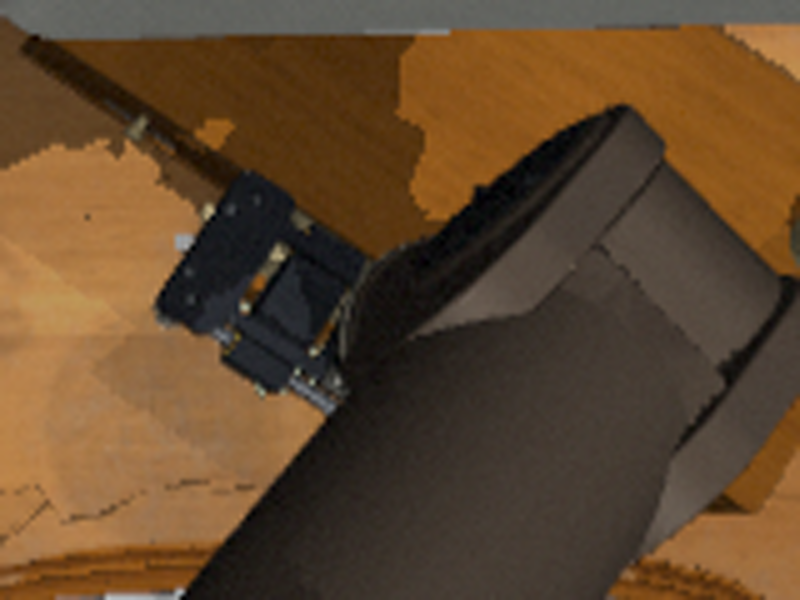

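The crop shows the gripper at crop (270,270) over the drawer front with the fingers closing along the riser's y; the arm hides the drawer. The last move stopped about 2.4 cm short, so I'll correct that and then descend around the knob.

Emit:
{"name": "jog_arm", "arguments": {
  "rows": [
    [[0.3,-2.4,0],[0,0,0],0.5],
    [[0.3,-2.4,-4],[0,0,0],0.5],
    [[0.3,-2.4,-8],[0,0,0],0.5],
    [[0.3,-2.4,-11],[0,0,0],0.5],
    [[0.3,-2.4,-12.5],[0,0,0],0.5],
    [[0.3,-2.4,-13],[0,0,0],0.5],
    [[0.3,-2.4,-13],[0,0,0],0.5]
  ]
}}

```text
clock: 3.45
position: [0.4966, -0.3486, 0.022]
ee_rot: [0.945, 2.995, -0.0]
force: [0.0, 0.4, 0.7]
width: 0.499
gripper_force: 0.0
```

Emit:
{"name": "jog_arm", "arguments": {
  "rows": [
    [[0,0,0],[0,0,0],0.3],
    [[0,0,0],[0,0,0],0],
    [[0,0,0],[0,0,0],0],
    [[0,0,0],[0,0,0],0],
    [[0,0,0],[0,0,0],0]
  ],
  "newtons": 15
}}

```text
clock: 4.08
position: [0.4983, -0.3457, 0.0214]
ee_rot: [0.942, 2.996, 0.006]
force: [3.9, 7.1, 2.7]
width: 0.105
gripper_force: 15.0
```

Emit:
{"name": "jog_arm", "arguments": {
  "rows": [
    [[-0.8,0.6,0],[0,0,0],0],
    [[-1.6,1.2,0],[0,0,0],0],
    [[-2.4,1.7,0],[0,0,0],0],
    [[-3.2,2.3,0],[0,0,0],0],
    [[-4,2.8,0],[0,0,0],0],
    [[-4.4,3.1,0],[0,0,0],0],
    [[-4.4,3.1,0],[0,0,0],0]
  ]
}}

```text
clock: 4.95
position: [0.4543, -0.3138, 0.0213]
ee_rot: [0.941, 2.997, 0.007]
force: [5.9, 9.1, 2.7]
width: 0.102
gripper_force: 15.0
```

Emit:
{"name": "jog_arm", "arguments": {
  "rows": [
    [[-0.2,0.15,0],[0,0,0],0],
    [[-0.4,0.3,0],[0,0,0],0],
    [[-0.6,0.4,0],[0,0,0],0],
    [[-0.6,0.4,0],[0,0,0],0]
  ]
}}

```text
clock: 5.45
position: [0.451, -0.3115, 0.0216]
ee_rot: [0.939, 2.992, 0.004]
force: [13.7, 4.6, -7.8]
width: 0.103
gripper_force: 15.0
```

Emit:
{"name": "jog_arm", "arguments": {
  "rows": [
    [[0,0,0],[0,0,0],0.4],
    [[0,0,0],[0,0,0],0.4],
    [[0,0,2],[0,0,0],0.4],
    [[0,0,8],[0,0,0],0.4],
    [[-1,6,14],[0,0,0],0.4],
    [[-3,12,18],[0,0,0],0.4],
    [[-5,18,20],[0,0,0],0.4],
    [[-5,24,20],[0,0,0],0.4]
  ]
}}

```text
clock: 6.45
position: [0.3988, -0.1042, 0.2171]
ee_rot: [0.949, 2.993, 0.002]
force: [1.6, 0.7, -0.1]
width: 0.399
gripper_force: 0.0
```

Emit:
{"name": "jog_arm", "arguments": {
  "rows": [
    [[0,6,0],[0,0,0],0.4],
    [[0,12,0],[0,0,0],0.4],
    [[0,12,0],[0,0,0],0.4],
    [[0,12,0],[0,0,0],0.4]
  ]
}}

```text
clock: 6.95
position: [0.3993, 0.0146, 0.216]
ee_rot: [-0.946, -2.995, 0.001]
force: [-0.2, -0.6, 0.9]
width: 0.399
gripper_force: 0.0
```

```bash
python3 - <<'E'
from h import *
s=arm.observe();print(s['clock'],s['position'],s['ee_rot'],s['joints'].round(2))
d=grab('top');t=grab('side')
a=cv2.resize(d['img'][210:290,400:500],(800,600),interpolation=cv2.INTER_CUBIC)
save('c3.png',a)
E
```

```text
6.95 [0.39931043 0.01464187 0.2159556 ] [-9.46220172e-01 -2.99539575e+00  7.54214467e-04] [-0.74  0.06  0.61  2.13 -0.04  0.97  0.85]
```

View pics/c3.png

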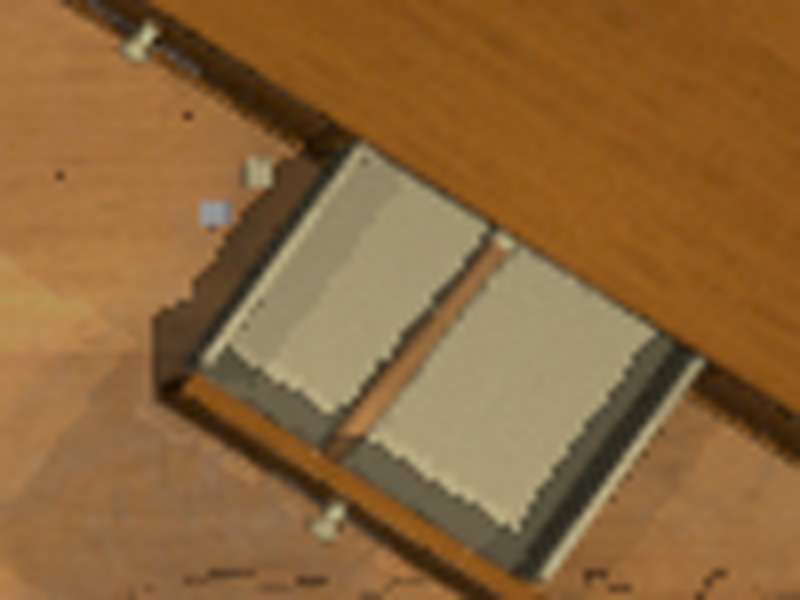

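The crop shows the drawer out, with the brush running from crop (345,448) at the handle end to (502,240) where it goes under the top board.

```bash
python3 - <<'E'
from h import *
d=load('top')
P=lambda c,z:onz(d,400+(c[0]+.5)/8-.5,210+(c[1]+.5)/7.5-.5,z)
x=np.array([.8178,-.5755]);y=np.array([.5755,.8178]);O=np.array([.623,-.4333])-.002*y;R=np.array([x,y])
for n,c,z in[('handle',(345,450),.022),('far',(502,240),.022),('mid',(420,345),.022),('knob',(328,520),.035),('frontout L',(165,398),.061),('frontin at brush',(330,457),.061),('boardedge',(500,228),.07),('sideL',(215,358),.049),('sideR',(545,575),.049)]:
    p=P(c,z);print(n,p,'riser',R@(p[:2]-O))
a,b=P((345,450),.022),P((502,240),.022);v=(b-a)[:2];print('heading handle->tip',np.degrees(np.arctan2(v[1],v[0])))
# handle colour check in depth
print(dep(d,400+420/8,210+345/7.5))
E
```

```text
handle [ 0.4829455  -0.32736115  0.022     ] riser [-0.17550438  0.00803542]
far [ 0.55662105 -0.38266578  0.022     ] riser [-0.0834247   0.00520758]
mid [ 0.51971853 -0.35379036  0.022     ] riser [-0.13022139  0.00758449]
knob [ 0.45813121 -0.31776016  0.035     ] riser [-0.20132287  0.00160649]
frontout L [ 0.50057423 -0.26133368  0.061     ] riser [-0.19908641  0.07217802]
frontin at brush [ 0.47929861 -0.31345955  0.061     ] riser [-0.18648718  0.01730537]
boardedge [ 0.55641743 -0.36912023  0.07      ] riser [-0.09138669  0.01616794]
sideL [ 0.51478239 -0.28033789  0.049     ] riser [-0.17653005  0.06481317]
sideR [ 0.4377254 -0.3836464  0.049    ] riser [-0.18009321 -0.06401883]
heading handle->tip -36.89375952983149
[ 0.51863015 -0.3552624   0.02054415]
```

Emit:
{"name": "jog_arm", "arguments": {
  "rows": [
    [[0,-6,0],[0,0,-1.8],0.4],
    [[0,-12,0],[0,0,-1.8],0.4],
    [[1,-18,0],[0,0,-1.8],0.4],
    [[4,-24,-2],[0,0,-1.8],0.4],
    [[7,-30,-6],[0,0,-1.8],0.4],
    [[10.5,-35.8,-10],[0,0,-1.8],0.4],
    [[10.5,-35.8,-10],[0,0,-1.8],0.4],
    [[10.5,-35.8,-10],[0,0,-1.8],0.4]
  ]
}}

```text
clock: 8.05
position: [0.5028, -0.3465, 0.1141]
ee_rot: [-1.0, -2.975, 0.004]
force: [-0.9, 0.3, 0.1]
width: 0.402
gripper_force: 0.0
```

Emit:
{"name": "jog_arm", "arguments": {
  "rows": [
    [[0,0,0],[0,0,0],0.4],
    [[0,0,0],[0,0,0],0.4]
  ]
}}

```text
clock: 8.3
position: [0.5045, -0.3422, 0.1169]
ee_rot: [0.993, 2.98, 0.001]
force: [0.4, 0.6, -0.3]
width: 0.406
gripper_force: 0.0
```

Emit:
{"name": "jog_arm", "arguments": {
  "rows": [
    [[0,0,-3],[0,0,0],0.4],
    [[0,0,-6],[0,0,0],0.4],
    [[0,0,-8],[0,0,0],0.4],
    [[0,0,-9.5],[0,0,0],0.4],
    [[0,0,-10.2],[0,0,0],0.4],
    [[0,0,-10.2],[0,0,0],0.4],
    [[0,0,-10.2],[0,0,0],0.4]
  ]
}}

```text
clock: 9.18
position: [0.505, -0.3431, 0.0148]
ee_rot: [0.993, 2.979, -0.0]
force: [0.9, 0.2, -0.6]
width: 0.4
gripper_force: 0.0
```

Emit:
{"name": "jog_arm", "arguments": {
  "rows": [
    [[0,0,0],[0,0,0],0.25],
    [[0,0,0],[0,0,0],0.1],
    [[0,0,0],[0,0,0],0.0],
    [[0,0,0],[0,0,0],0],
    [[0,0,0],[0,0,0],0],
    [[0,0,0],[0,0,0],0]
  ],
  "newtons": 20
}}

```text
clock: 9.93
position: [0.5048, -0.3427, 0.0142]
ee_rot: [0.993, 2.98, 0.0]
force: [-0.8, 0.9, 3.1]
width: 0.107
gripper_force: 20.0
```

Emit:
{"name": "jog_arm", "arguments": {
  "rows": [
    [[0.05,-0.05,0.85],[2.5,3.3,0],0],
    [[0.1,-0.1,1.7],[5,6.7,0],0],
    [[0.25,-0.2,2.5],[7.5,10,0],0],
    [[0.4,-0.3,3.3],[10,13.3,0],0],
    [[0.6,-0.45,4.05],[12.5,16.7,0],0],
    [[0.9,-0.65,4.8],[15,20,0],0],
    [[0.9,-0.65,4.8],[15,20,0],0],
    [[0.9,-0.65,4.8],[15,20,0],0]
  ]
}}

```text
clock: 10.92
position: [0.5133, -0.3492, 0.0616]
ee_rot: [-0.861, -2.582, -0.191]
force: [-0.7, 0.5, -0.0]
width: 0.107
gripper_force: 20.0
```

```bash
python3 - <<'E'
from h import *
from scipy.spatial.transform import Rotation as Ro
s=arm.observe();print(s['joints'].round(2),s['force'],s['gripper_force']);print(Ro.from_rotvec(s['ee_rot']).as_matrix().round(3))
d=grab('side')
a=cv2.resize(d['img'][220:340,90:250],(800,600),interpolation=cv2.INTER_CUBIC)
save('c4.png',a)
E
```

```text
[ 0.21  0.93  0.64  1.35 -0.46  1.47  1.83] [-0.68198193  0.46633527 -0.00432897] 19.981567561626434
[[-0.725  0.6   -0.338]
 [ 0.544  0.8    0.253]
 [ 0.422  0.    -0.907]]
```

View pics/c4.png

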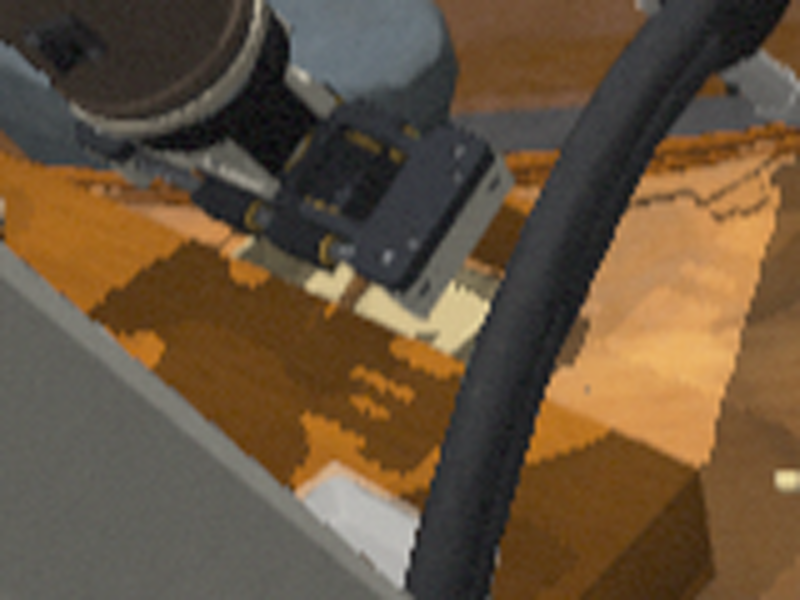

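The side crop shows the gripper tilted over the drawer with the brush at crop (350,290), and the contact forces are negligible. Now I'll draw it out along its own slanted axis.

Emit:
{"name": "jog_arm", "arguments": {
  "rows": [
    [[-1.45,1.1,0.85],[0,0,0],0],
    [[-2.9,2.2,1.7],[0,0,0],0],
    [[-4.4,3.25,2.5],[0,0,0],0],
    [[-5.8,4.35,3.4],[0,0,0],0],
    [[-7.25,5.45,4.2],[0,0,0],0],
    [[-8.7,6.5,5.1],[0,0,0],0],
    [[-8.7,6.5,6.5],[0,0,0],0],
    [[-8.7,6.5,8.5],[0,0,0],0]
  ]
}}

```text
clock: 11.98
position: [0.4269, -0.2841, 0.1481]
ee_rot: [-0.86, -2.582, -0.191]
force: [0.5, 0.6, 0.3]
width: 0.104
gripper_force: 20.0
```

Emit:
{"name": "jog_arm", "arguments": {
  "rows": [
    [[0,0,3],[0,0,0],0],
    [[0,0,6],[0,0,0],0],
    [[0,0,9],[0,0,0],0],
    [[0,0,9],[0,0,0],0],
    [[0,0,9],[0,0,0],0]
  ]
}}

```text
clock: 12.6
position: [0.4269, -0.2843, 0.2371]
ee_rot: [-0.86, -2.582, -0.191]
force: [0.2, 0.1, 0.3]
width: 0.105
gripper_force: 20.0
```

```bash
python3 - <<'E'
from h import *
s=arm.observe();print(s['clock'],s['position'],s['ee_rot'],s['joints'].round(2),s['force'],s['gripper_force'])
d=grab('side');t=grab('top')
c=np.zeros((480,800,3),np.uint8)
c[:,:400]=cv2.resize(d['img'][150:342,70:230],(400,480),interpolation=cv2.INTER_CUBIC)
c[:,400:]=cv2.resize(t['img'][160:304,390:510],(400,480),interpolation=cv2.INTER_CUBIC)
save('c5.png',c)
E
```

```text
12.6 [ 0.42687925 -0.28427847  0.23707807] [-0.86018381 -2.58238752 -0.19086922] [ 0.08  0.6   0.73  1.53 -0.32  1.6   1.79] [0.16839346 0.07304437 0.2954212 ] 19.98149335384369
```

View pics/c5.png

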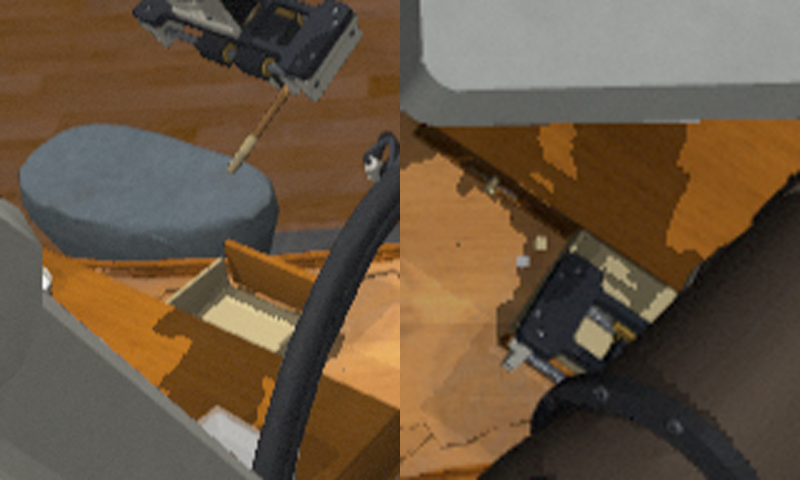

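The crop shows the brush gripped cleanly above the drawer, with the tip at side px (164,217) and the drawer still out. I'll check the tip prediction, then carry the brush across on the robot's side with the tip pulled back.

```bash
python3 - <<'E'
from h import *
d=load('side')
for L in(.095,.105,.115): print(L,proj(d,np.array([.4269,-.2843,.2371])+L*np.array([.725,-.544,-.422])))
t=load('top'); 
print('dome',onz(t,222,216,.018),'vice',onz(t,250,272,.072))
E
```

```text
0.095 [163.79808463 216.70917567]
0.105 [161.222146   220.39801441]
0.115 [158.62990788 224.11019462]
dome [0.63993744 0.26336522 0.018     ] vice [0.48412149 0.17850879 0.072     ]
```

Emit:
{"name": "jog_arm", "arguments": {
  "rows": [
    [[-2.5,4,1],[0,0,0],0],
    [[-5,8,2],[0,0,0],0],
    [[-6,13,2],[0,0,0],0],
    [[-6,18,2],[0,0,0],0],
    [[-6,23,2],[0,0,0],0],
    [[-6,28,2],[0,0,0],0],
    [[-6,33,2],[0,0,0],0],
    [[-6,38,2],[0,0,0],0]
  ]
}}

```text
clock: 13.7
position: [0.3662, 0.0974, 0.2567]
ee_rot: [-0.86, -2.581, -0.19]
force: [1.3, -0.4, -0.5]
width: 0.111
gripper_force: 20.0
```

Emit:
{"name": "jog_arm", "arguments": {
  "rows": [
    [[0,5,0],[0,0,0],0],
    [[0,10,0],[0,0,0],0],
    [[0,15,0],[0,0,0],0],
    [[0.5,20,0],[0,0,0],0],
    [[1,25,0],[0,0,0],0],
    [[1.3,29,0],[0,0,0],0],
    [[1.3,30.9,-1],[0,0,0],0],
    [[1.3,30.9,-4],[0,0,0],0]
  ]
}}

```text
clock: 14.7
position: [0.3797, 0.4059, 0.2164]
ee_rot: [-0.858, -2.583, -0.192]
force: [0.4, -1.1, -0.6]
width: 0.106
gripper_force: 20.0
```

Emit:
{"name": "jog_arm", "arguments": {
  "rows": [
    [[0,0,-3],[0,0,0],0],
    [[0,0,-5.5],[0,0,0],0],
    [[0,0,-7.5],[0,0,0],0],
    [[0,0,-8.5],[0,0,0],0],
    [[0,0,-8.5],[0,0,0],0],
    [[0,0,-8.5],[0,0,0],0]
  ]
}}

```text
clock: 15.45
position: [0.3801, 0.405, 0.1328]
ee_rot: [-0.86, -2.582, -0.192]
force: [-0.5, -0.3, 0.5]
width: 0.111
gripper_force: 20.0
```

```bash
python3 - <<'E'
from h import *
s=arm.observe();print(s['clock'],s['position'],s['ee_rot'],s['joints'].round(2),s['force'],s['gripper_force'])
d=grab('side');t=grab('top')
c=np.zeros((480,800,3),np.uint8)
c[:,:400]=cv2.resize(d['img'][140:332,380:540],(400,480),interpolation=cv2.INTER_CUBIC)
c[:,400:]=cv2.resize(t['img'][220:364,130:250],(400,480),interpolation=cv2.INTER_CUBIC)
save('c6.png',c)
E
```

```text
15.45 [0.38011736 0.40504269 0.13282175] [-0.86015813 -2.5823844  -0.19244509] [-0.93  0.54  0.42  1.82 -0.7   1.12  0.79] [-0.50301628 -0.31626245  0.4646836 ] 19.981469213962555
```

View pics/c6.png

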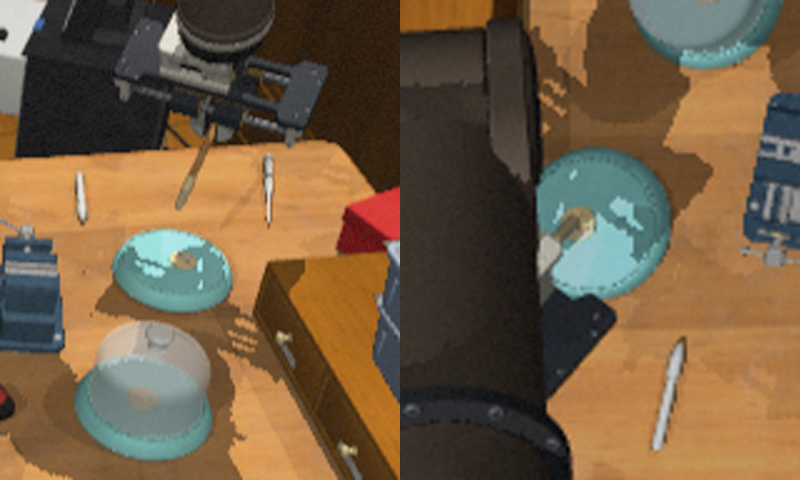

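The brush tip is at top px (188,287), over the tray centre, and about 74 mm above the tray face by the side view. The trays, movement and domes look undisturbed. I'll lower it 2 cm and let it settle.

Emit:
{"name": "jog_arm", "arguments": {
  "rows": [
    [[0,0,-1],[0,0,0],0],
    [[0,0,-2],[0,0,0],0],
    [[0,0,-2],[0,0,0],0],
    [[0,0,-2],[0,0,0],0],
    [[0,0,-2],[0,0,0],0],
    [[0,0,-2],[0,0,0],0],
    [[0,0,-2],[0,0,0],0],
    [[0,0,-2],[0,0,0],0]
  ]
}}

```text
clock: 16.55
position: [0.3797, 0.4048, 0.1122]
ee_rot: [-0.86, -2.582, -0.191]
force: [-0.2, 0.5, -0.7]
width: 0.105
gripper_force: 20.0
```

```bash
python3 - <<'E'
from h import *
s=arm.observe();print(s['position'],abs(s['dq']).max(),s['gripper_force']);t=grab('top')
print(onz(t,187.6,287.6,.072)); print(arm.sign_off())
E
```

```text
[0.37965129 0.40484731 0.11216488] 0.0030362967038712846 19.981566667556763
[0.4469092  0.34022933 0.072     ]
the job is handed in; nothing more can be done
None
```

I handed the job in at about 16.6 s: the drawer was pulled to its stop and left out, and the brush is held steady with its bristle end about 5 cm above the uncovered tray's top face and within about 15 mm of its centre; the sign-off returned no verdict.

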